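Press a canister shut with a ratchet clamp and free it

TASK

Use the ratchet clamp on the board to press the white canister shut: pump its trigger, pulling it towards the handle and letting it back each time, until the outer shell is fully home against the flange. Then press the release pad down so that the jaw springs all the way back, and leave the clamp free. Work the clamp only by its trigger and release, do not push the jaw or the shell directly, and leave the sink plug, tap handle and spring clamp lying around the board where they are.

Things in the scene. Friction and masses are not known exactly. Their poses are not given: they have to be found in the camera images.
- board: Fixed plywood board, 200 mm (its x) by 400 mm (its y), 18 mm thick, carrying the ratchet clamp; origin at the centre of its underside, z up, -x edge towards the robot. The clamp frame (clamp) sits at board (0.030, -0.050, 0.115) m.
- clamp: Clamp, fixed to the board, leaned 26 degrees: origin on its bar axis, y = board y, the way the jaw presses; z points up and towards board -x. Black fixed handle 24 x 16 mm at clamp y -0.034, z 0.03 to 0.125 m; the trigger stands on its +y side. The pipe overhead keeps out a tool pointing straight down: come in along clamp -z, the tool's upper end leaned to board -x.
- trigger_front (a point): Point to push on the front (+y) face of the trigger; moves with it. At rest at clamp (0, 0.025, 0.112) m. The trigger: steel bar 18 mm wide, 10 mm thick, pivoted at clamp (0, 0, 0.047) about clamp x, tip 20 mm past this point. A full pull moves it 31 mm to clamp -y; a spring returns it. Handle and trigger measure 67 mm over both at rest, 36 mm pulled.
- trigger (a joint): Trigger angle (rad): 0 at rest, grows as it is pulled to the handle, 0.47 at the stop. Push needed: 5 to 9 N until the jaw meets the shell, then 10 to 14 N. Each full pull, to the stop and back to 0, advances the jaw two teeth (12 mm; 9 mm the first time); a short pull one or none. With the shell home it goes stiff before its stop.
- jaw (a joint): Advance of the ratchet jaw (m) along clamp +y: 0 fully back, at most 0.048. Advances in 6 mm teeth, held by the ratchet between pulls; a spring of 3 to 5 N draws it back. It touches the shell at 0.008 + shell; the shell is home when the jaw reaches 0.038.
- jaw_plate (a point): Centre of the pressing face (towards clamp +y) of the jaw's round steel plate, 64 mm diameter, 10 mm thick, on the bar axis.
- shell (a joint): How far the outer shell has slid on (m): 0.030 is home against the flange; starts at 0 to 0.012. A friction fit of about 6 N: it stays where it is left.
- shell_end_site (a point): Centre of the closed end (towards the jaw) of the canister's ribbed white outer shell, 68 mm diameter, 60 mm long, which slides along clamp +y over the smaller grey inner shell (57 mm diameter). Inner shell, white 74 mm flange and the rest of the canister are fixed against the steel end jaw.
- release_pad (a point): Centre of the pressing face of the release pad, a steel plate 30 by 30 mm on the lever behind (-y of) the handle; at rest near clamp (0, -0.126, 0.057) m, facing clamp +z. Push it along clamp -z. Moves with the lever.
- release (a joint): Release lever angle (rad): -0.05 to 0.01 at rest, 0.30 pressed to its stop (pad 13 mm down, 11 mm to -y); needs about 4 N, springs back. Above 0.15 the ratchet lets go and, with the trigger let back to 0, the jaw springs back within 1 s: hold it pressed meanwhile.
- wastepipe: Fixed white waste pipe, 32 mm diameter, over the clamp, parallel to board y from -0.285 to 0.245 m, axis at board x 0.014, z 0.335, bent down to the floor at both ends (40 mm sockets, 54 mm foot collars); origin and axes those of the board.
- sinkplug: Black rubber sink plug, 64 mm diameter, 35 mm tall, on the floor near the board's robot side; origin at the centre of its underside. Leave alone.
- taphandle: Chrome cross tap handle, 94 mm across, 43 mm tall, on the floor beyond the board; origin at the centre of its underside. Leave alone.
- springclamp: Steel spring clamp lying flat, about 140 mm long, 65 mm wide, 24 mm tall, on the floor near the board's robot side; origin near its middle on the underside. Leave alone.

How it is judged:
On the way, in this order (a step that is already met when the one before it is completed fails the run):
1. Pumped up against it, the jaw has pressed the shell home: the shell at 28 mm or more of its 30 mm, the jaw more than 25 mm forward (value of joint shell above 0.028 m and value of joint jaw above 0.025 m), for 0.1 s.
2. Released, the jaw has sprung back to within 3 mm of its rest (value of joint jaw below 0.003 m), for 0.1 s.
At the end, for the whole second after the job is handed in: The outer shell is within 2 mm of home (shell above 0.028), the jaw is back within 3 mm of its rest, trigger (below 0.05 rad) and release (below 0.08 rad) have sprung back, and sink plug, tap handle and spring clamp lie within 30 mm of where they were, level within 0.2 rad (value of joint shell above 0.028 m and value of joint jaw below 0.003 m and value of joint trigger below 0.05 rad and value of joint release below 0.08 rad and distance of each of sinkplug, taphandle, springclamp from where it was at the start of the episode below 0.03 m and angle between each of sinkplug, taphandle, springclamp's own z axis and vertical below 0.2 rad); the robot touches nothing.
It fails at once if The shell is pushed directly by the robot (over 3 N) (contact force between any of the fingers, the arm and shell above 3 N).
It fails at once if The jaw is pushed directly by the robot (over 3 N) (contact force between any of the fingers, the arm and jaw above 3 N).
It fails at once if The sink plug, tap handle or spring clamp is knocked over or shoved (over 30 mm or 0.2 rad) (distance of any of sinkplug, taphandle, springclamp from where it was at the start of the episode above 0.03 m or angle between any of sinkplug, taphandle, springclamp's own z axis and vertical above 0.2 rad).
It also fails if it takes over 53 s, if anything falls off the work surface, if the arm or the gripper's body presses on something with over 40 N, if the wrist force passes 120 N, or if a joint passes its speed limit or range.

ROBOT

A 6-joint arm with a two-finger parallel gripper is mounted at the origin on the work surface. World frame = base frame: x ahead of the robot, y to its left, z up, the work surface at z = 0. Lengths are in m, angles in rad, forces in N, time in s.
With the tool pointing down it reaches from about 0.35 to 0.85 m from the base axis. Payload 8.1 kg.
Tool frame: the origin (TCP) lies midway between the tips of the shut fingers; the grasp point (between the pads) lies 19 mm behind it; z points along the fingers, y is the line along which they close (so a half turn about z gives the same grasp; the last joint's range is limited). The gripper opens to 93 mm and grips with 3 to 60 N. Pads are 15 mm wide; open, the fingers measure 128 mm over their backs; the gripper's body (75 mm by 188 mm) begins 65 mm behind the grasp point.
Start: joints at [-1.332, 0.13, 1.488, -0, 1.523, -0.085], TCP at [0.191, -0.569, 0.219] pointing down, gripper open.
Joint ranges: [-2.96, 2.96], [-0.89, 2.26], [0.02, 2.5], [-1.34, 4.48], [0, 2.73], [-2.66, 2.66]. Speed limits (rad/s): [2.39, 2.39, 2.79, 3.14, 3.14, 3.14].

INTERFACE

Orientations are given as a rotation vector (axis times angle).
In Python, from plant import robot gives the robot as it stands. The module is installed in compiled form; this text tells all that it offers.
- The arm moves only by the tool move_arm, never from a script. Its argument "deltas" is one flat list of numbers, 7 for each row, row after row: the shift along the tool's x, y, z in m, then the turn, a rotation vector about the tool's x, y, z in rad, then the opening, from 0 (shut) to 1 (fully open). A call has 1 to 12 rows; each row is the pose to reach, as a shift and turn from the pose commanded when the call began, along the tool's axes at that moment; what a row does not reach only later rows make up. A row lasts 1/8 s, in which the tool goes at most 62.5 mm and 10.7 degrees, less where a joint would pass 70% of its speed; a pose out of reach is approached as far as the arm can. A call with a gripper value outside its range is refused whole. The fingers move at their own pace and stop on an object; "squeeze" is the grip in N (left out, the last holds). Time passes only in rows, so rows that repeat a pose let the fingers close. It gives the time, the measured TCP pose, the force, the opening and the grip force at its end, in the units of the state.
- robot.read_state(): the state, without advancing time (a new reading comes with each control period).
- robot.read_camera(name): name is "scene" or "top"; returns (picture, depth): 420x560x3 uint8, red, green, blue; 420x560 float32, m along the optical axis (not along the pixel's ray), 0 where there is no reading.
- robot.camera_model(name): a dict with "K" (3x3 intrinsics, pixels), "R" (3x3) and "t" (3): a world point X has camera coordinates R X + t. Camera axes: x right, y down, z forward; pixel columns grow to the right and rows downward; lengths in m; the calibration is good to about 2 mm. A picture is of the moment at which its call begins. camera_model takes no time and is no camera call.
- robot.close_job(): hands the job in; it is judged then, once.
Trained networks look in the newest picture that a camera, given by its name, has taken for a name from the list of things; names that differ only in an ending like _2 or _b are one class to them, and where a whole thing is asked for, a point or a joint stands for the part that bears it (a point fixed in the world has none). Each returns a list of dicts, best first, with "confidence" (0 to 1); they miss things now and then, are a little off and sometimes report something else, mostly with a low value. They report only what shows in the picture. A call takes as long as a camera call.
- robot.recognise(camera, label): "uv" ([column, row] in pixels, amid what is visible of it).
The state is a dict: "t": time; "q": joint angles; "dq": joint speeds; "joint_torque": joint torques, N m; "tool_pos": TCP position; "orientation": TCP orientation; "force": force on the tool from outside, world axes, zero at the start; "wrist_torque": the same for the moment, N m; "opening": finger opening in m; "gripper_force": force on a finger pad.
Only numpy, scipy, OpenCV 4.12 (cv2) and the standard library are available. Lean on these libraries where they do the work, as an engineer would, in place of code of your own. Each camera call takes 0.05 s, during which the arm holds its last target. There are 200 camera calls.

## Working session

There is one attempt and no reset: what is moved stays moved. The work goes in short steps, Python scripts to look and compute and a tool call to move; the robot and the scene stay as the last step left them, time stands still between calls to the robot, and variables do not carry over. Pictures are saved under pics/ and viewed, at most 10 in all, crops included, and the job is handed in when it is done.

Besides the shell and the picture viewer there is one more tool, called after ">>>" in YAML: its name, and indented under it one key for each argument. move_arm: Moves the arm, as the interface text tells. Its arguments: {"type":"object","properties":{"deltas":{"type":"array","items":{"type":"number"}},"squeeze":{"type":"number"}},"required":["deltas"]}

```bash
mkdir -p pics; cat > h.py <<'E'
import numpy as np,cv2
from plant import robot
from scipy.spatial.transform import Rotation as Ro
def look(n,f=None):
    p,d=robot.read_camera(n)
    if f: cv2.imwrite('pics/'+f,p[:,:,::-1])
    return p,d
def back(n,uv,d):
    m=robot.camera_model(n);K,R,t=map(np.array,(m['K'],m['R'],m['t']))
    c,r=int(round(uv[0])),int(round(uv[1]))
    w=d[max(r-1,0):r+2,max(c-1,0):c+2];w=w[w>0]
    z=np.median(w) if len(w) else np.nan
    return R.T@(np.linalg.inv(K)@np.array([uv[0],uv[1],1])*z-t)
def proj(n,X):
    m=robot.camera_model(n);c=np.array(m['R'])@X+np.array(m['t']);u=np.array(m['K'])@c
    return u[:2]/u[2]
E
python3 - <<'E'
from h import *
np.set_printoptions(precision=3,suppress=True)
for n in('scene','top'):
    p,d=look(n,n+'1.png')
    m=robot.camera_model(n);print(n,-np.array(m['R']).T@np.array(m['t']),np.array(m['R'])[2])
    for l in('board','clamp','trigger_front','jaw_plate','shell_end_site','release_pad','wastepipe','sinkplug','taphandle','springclamp'):
        for r in robot.recognise(n,l)[:2]: print(l,np.array(r['uv']),round(r['confidence'],2),back(n,r['uv'],d))
s=robot.read_state();print(s['t'],s['tool_pos'],s['orientation'],s['opening'])
E
```

```text
scene [ 1.249 -0.098  0.604] [-0.811  0.191 -0.553]
board [281.8 253.4] 0.61 [0.641 0.066 0.081]
clamp [278.5 224.4] 0.82 [0.627 0.061 0.141]
trigger_front [270.5 187.7] 0.54 [0.592 0.053 0.201]
jaw_plate [304.4 226.8] 0.76 [0.625 0.113 0.126]
shell_end_site [328.2 218.2] 0.55 [0.624 0.16  0.139]
release_pad [205.8 233.8] 0.88 [ 0.643 -0.074  0.152]
wastepipe [215.1 142.9] 0.95 [ 0.644 -0.048  0.324]
wastepipe [299.4 316.2] 0.56 [0.764 0.068 0.04 ]
sinkplug [195.9 234.7] 0.83 [ 0.47  -0.09   0.023]
taphandle [300.5 315.5] 0.74 [0.764 0.07  0.041]
springclamp [290.2 202.8] 0.88 [0.379 0.154 0.019]
top [0.477 0.027 0.949] [ 0.176  0.019 -0.984]
board [261.6 242.4] 0.7 [0.561 0.092 0.018]
clamp [263.4 218.6] 0.94 [0.618 0.088 0.019]
trigger_front [275.5 219.1] 0.68 [0.589 0.052 0.203]
jaw_plate [247.7 214.8] 0.52 [0.607 0.112 0.147]
shell_end_site [228.  223.8] 0.58 [0.589 0.153 0.146]
release_pad [339.  202.5] 0.62 [ 0.628 -0.076  0.165]
release_pad [250.2 214.8] 0.17 [0.607 0.107 0.146]
wastepipe [253.7 203.1] 0.75 [0.593 0.082 0.349]
sinkplug [336.8 282.7] 0.88 [ 0.466 -0.084  0.023]
taphandle [270.8 161.5] 0.6 [0.754 0.069 0.041]
springclamp [233.2 321.9] 0.81 [0.378 0.157 0.022]
springclamp [228.5 227.8] 0.47 [0.581 0.153 0.142]
1.1 [ 0.191 -0.569  0.219] [3.1   0.506 0.   ] 0.09272110333244413
```

View pics/scene1.png

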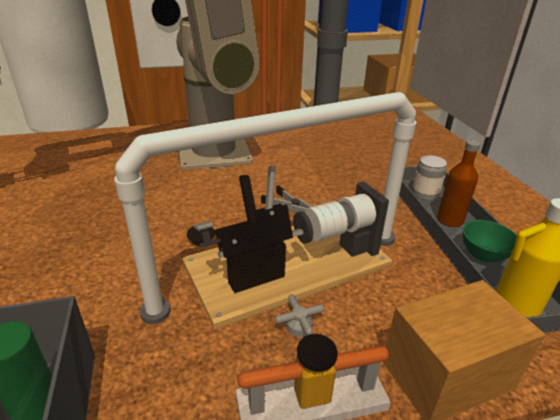

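View pics/top1.png

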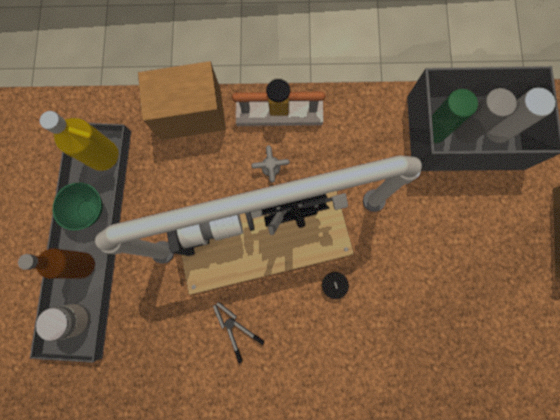

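The scene view shows the clamp under the pipe: handle at (247,195), trigger at (270,187), release pad at (203,233). The plug, spring clamp and tap handle lie clear of it. Next I fit the board pose.

```bash
cat >> h.py <<'E'
def cloud(n,p,d):
    m=robot.camera_model(n);K,R,t=map(np.array,(m['K'],m['R'],m['t']))
    v,u=np.nonzero(d>0);z=d[v,u]
    X=(np.linalg.inv(K)@np.stack([u,v,np.ones_like(u)])*z-t[:,None]).T@R
    return X,p[v,u]
E
python3 - <<'E'
from h import *
np.set_printoptions(precision=3,suppress=True)
B=[];P=[]
for n in('scene','top'):
    p,d=look(n);X,c=cloud(n,p,d);np.savez(n+'1',p=p,d=d)
    b=X[(abs(X[:,2]-.018)<.005)&(abs(X[:,0]-.6)<.2)&(abs(X[:,1]-.07)<.25)]
    # drop small objects: keep largest component on 3mm grid
    g=np.zeros((140,180),np.uint8);i=((b[:,0]-.4)/.003).astype(int);j=((b[:,1]+.18)/.003).astype(int)
    i=i.clip(0,139);j=j.clip(0,179);g[i,j]=255;g=cv2.morphologyEx(g,cv2.MORPH_CLOSE,np.ones((5,5)));g=cv2.morphologyEx(g,cv2.MORPH_OPEN,np.ones((5,5)))
    k,L,S,_=cv2.connectedComponentsWithStats(g);a=1+S[1:,4].argmax();b=b[L[i,j]==a]
    print(n,len(b),np.median(b[:,2]),cv2.minAreaRect(b[:,:2].astype(np.float32)));B.append(b)
    q=X[(X[:,2]>.343)&(X[:,2]<.36)&(abs(X[:,0]-.6)<.2)&(abs(X[:,1]-.07)<.2)]
    print(len(q),cv2.fitLine(q[:,:2].astype(np.float32),cv2.DIST_HUBER,0,.01,.01).ravel(),q[:,2].max())
b=np.vstack(B);print(cv2.minAreaRect(b[:,:2].astype(np.float32)))
E
```

```text
scene 7369 0.01805231492082719 ((0.586494505405426, 0.09212382137775421), (0.2017175555229187, 0.3996323049068451), 13.26203727722168)
2054 [ 0.238 -0.971  0.617  0.057] 0.3519572716414516
top 7794 0.017738395347275403 ((0.5631471276283264, 0.08660523593425751), (0.15589913725852966, 0.40004628896713257), 13.567399978637695)
4341 [ 0.233 -0.973  0.603  0.072] 0.3538801240498784
((0.5862225294113159, 0.09179331362247467), (0.2024577260017395, 0.4001140296459198), 13.273845672607422)
```

```bash
cat >> h.py <<'E'
np.set_printoptions(precision=4,suppress=True)
Rb=Ro.from_euler('z',13.3,degrees=True).as_matrix(); Ob=np.array([.586,.092,0])
a=np.radians(26);Rc=Rb@np.array([[np.cos(a),0,-np.sin(a)],[0,1,0],[np.sin(a),0,np.cos(a)]])
Oc=Ob+Rb@np.array([.03,-.05,.115])
def w(c): return Oc+Rc@np.array(c)
def cl(X): return Rc.T@(np.asarray(X)-Oc)
Rt=Rc@np.diag([1,-1,-1])   # tool x=clamp x, y=-clamp y, z=-clamp z
def delta(c,R=Rt):
    s=robot.read_state();R0=Ro.from_rotvec(s['orientation']).as_matrix()
    return R0.T@(w(c)-s['tool_pos']),Ro.from_matrix(R0.T@R).as_rotvec()
def st():
    s=robot.read_state();print('t',s['t'],'clamp',cl(s['tool_pos']),'F',Rc.T@s['force'],'q',s['q'],'op',s['opening'])
E
python3 - <<'E'
from h import *
st()
for c in([0,.025,.112],[0,-.126,.057],[0,-.034,.125]): print(w(c),[proj(n,w(c)) for n in('scene','top')])
for X in([.592,.053,.201],[.589,.052,.203],[.643,-.074,.152],[.628,-.076,.165],[.624,.16,.139]):print(cl(X))
print(w([0,-.02,.24]),delta([0,-.02,.24]))
E
```

```text
t 1.2 clamp [-0.4637 -0.5022  0.3415] F [-0.5057 -0.4809 -0.1091] q [-1.3324  0.1304  1.4882 -0.      1.523  -0.0854] op 0.09310543200406335
[0.5732 0.0633 0.2157] [array([273.6757, 175.1964]), array([269.5677, 226.6233])]
[ 0.6314 -0.0781  0.1662] [array([202.392 , 223.3839]), array([340.0481, 200.885 ])]
[0.5812 0.0045 0.2273] [array([243.2243, 174.8122]), array([300.693 , 221.3032])]
[0.0079 0.0107 0.0918]
[0.006  0.0104 0.095 ]
[ 0.0048 -0.1247  0.0388]
[-0.003  -0.1232  0.0571]
[0.0309 0.1074 0.0117]
[0.5289 0.0066 0.3307] (array([ 0.5035, -0.438 , -0.1121]), array([-0.0208,  0.4535,  0.0901]))
```

>>> move_arm:
  deltas: [0.05, -0.043, -0.06, 0, 0.04, 0.01, 1, 0.1, -0.088, -0.1, 0, 0.1, 0.02, 1, 0.15, -0.13, -0.112, 0, 0.15, 0.03, 1, 0.2, -0.175, -0.112, -0.01, 0.2, 0.04, 1, 0.25, -0.219, -0.112, -0.01, 0.25, 0.05, 1, 0.3, -0.263, -0.112, -0.01, 0.3, 0.06, 1, 0.35, -0.307, -0.112, -0.02, 0.35, 0.07, 1, 0.4, -0.35, -0.112, -0.02, 0.4, 0.08, 1, 0.45, -0.394, -0.112, -0.02, 0.45, 0.09, 1, 0.503, -0.438, -0.112, -0.021, 0.4535, 0.09, 1, 0.503, -0.438, -0.112, -0.021, 0.4535, 0.09, 1]

```text
t: 2.58
tool_pos: [0.5237, -0.0008, 0.3314]
orientation: [-2.991, -0.348, -0.694]
force: [1.0, -1.0, -0.3]
opening: 0.0932
gripper_force: 0.0
```

```bash
python3 - <<'E'
from h import *
st();print(delta([0,-.012,.25]),delta([0,-.012,.1]))
E
```

```text
t 2.575 clamp [-0.0058 -0.0259  0.2436] F [ 0.5237 -1.1735 -0.6161] q [-0.2472 -0.5573  1.9473  0.2086  1.3455  1.0869] op 0.09316804683284034
(array([ 0.0058, -0.0139, -0.0064]), array([ 0.0013, -0.0021,  0.0001])) (array([ 0.0055, -0.0141,  0.1436]), array([ 0.0013, -0.0021,  0.0001]))
```

>>> move_arm:
  deltas: [0.006, -0.014, 0.02, 0, 0, 0, 1, 0.006, -0.014, 0.04, 0, 0, 0, 1, 0.006, -0.014, 0.06, 0, 0, 0, 1, 0.006, -0.014, 0.07, 0, 0, 0, 1, 0.006, -0.014, 0.07, 0, 0, 0, 1]

```text
t: 3.2
tool_pos: [0.5546, 0.0194, 0.2697]
orientation: [-2.991, -0.349, -0.689]
force: [0.2, -0.3, -0.3]
opening: 0.0931
gripper_force: 0.0
```

```bash
python3 - <<'E'
from h import *
p,d=look('scene');cv2.imwrite('pics/s2.png',cv2.resize(p[60:300,130:420,::-1],None,fx=2.5,fy=2.5))
st();print(delta([0,-.012,.1]))
E
```

```text
t 3.25 clamp [-0.001  -0.0136  0.1736] F [ 0.401   0.7694 -0.3578] q [-0.1777 -0.4621  1.9914  0.1885  1.1976  1.1291] op 0.09303749774021189
(array([ 0.001 , -0.0016,  0.0736]), array([ 0.0002,  0.    , -0.    ]))
```

View pics/s2.png

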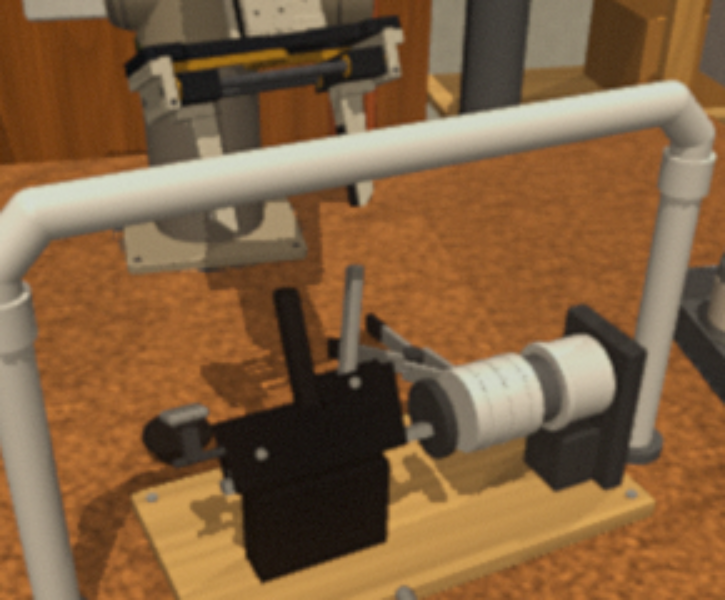

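The fingers (tips near (360,195) and (215,200) in the crop) line up either side of the trigger (355,268) and the handle (287,290). I lower to straddle them.

>>> move_arm:
  deltas: [0.001, -0.008, 0.01, 0, 0, 0, 1, 0.001, -0.008, 0.03, 0, 0, 0, 1, 0.001, -0.008, 0.05, 0, 0, 0, 1, 0.001, -0.008, 0.067, 0, 0, 0, 1, 0.001, -0.008, 0.067, 0, 0, 0, 1, 0.001, -0.008, 0.067, 0, 0, 0, 1]

```text
t: 4.0
tool_pos: [0.5828, 0.0342, 0.2112]
orientation: [-2.991, -0.349, -0.692]
force: [1.0, -0.3, 0.2]
opening: 0.0929
gripper_force: 0.0
```

```bash
python3 - <<'E'
from h import *
p,d=look('scene');cv2.imwrite('pics/s3.png',cv2.resize(p[60:300,130:420,::-1],None,fx=2.5,fy=2.5))
st();print(delta([0,-.0525,.107]))
E
```

```text
t 4.05 clamp [ 0.0007 -0.0056  0.1072] F [ 0.1661  0.1453 -0.557 ] q [-0.131  -0.3504  2.0167  0.18    1.0531  1.1519] op 0.0932484137986232
(array([-0.0007,  0.0469,  0.0002]), array([ 0.0006, -0.0013,  0.0003]))
```

View pics/s3.png

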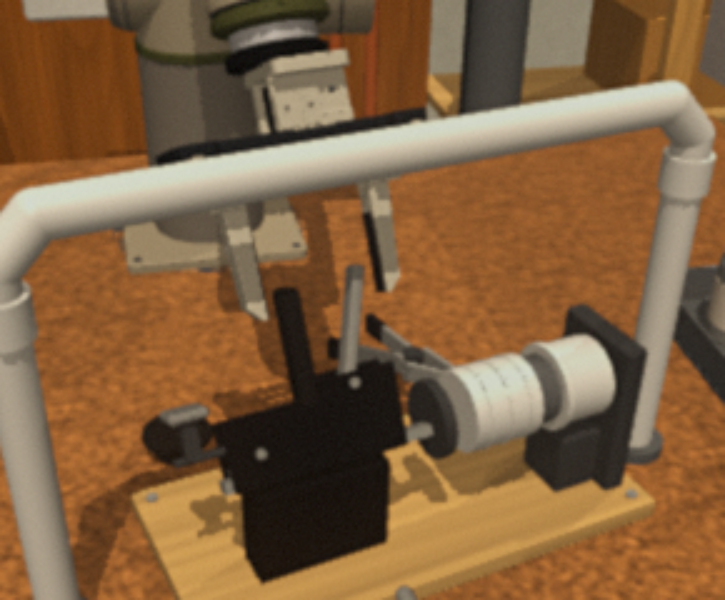

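The fingers straddle the handle and trigger: tips at (262,315) and (388,285). First pull, keeping it short of the stop to feel the force.

>>> move_arm:
  deltas: [0, 0.008, 0, 0, 0, 0, 1, 0, 0.016, 0, 0, 0, 0, 1, 0, 0.024, 0, 0, 0, 0, 1, 0, 0.032, 0, 0, 0, 0, 1, 0, 0.038, 0, 0, 0, 0, 1, 0, 0.043, 0, 0, 0, 0, 1, 0, 0.045, 0, 0, 0, 0, 1, 0, 0.045, 0, 0, 0, 0, 1]

```text
t: 5.05
tool_pos: [0.593, -0.0094, 0.2109]
orientation: [-2.99, -0.348, -0.691]
force: [-2.2, 5.9, 3.9]
opening: 0.0929
gripper_force: 3.1
```

```bash
python3 - <<'E'
from h import *
p,d=look('scene');cv2.imwrite('pics/s4.png',cv2.resize(p[60:300,130:420,::-1],None,fx=2.5,fy=2.5))
st();print(delta([0,-.0525,.107]))
E
```

```text
t 5.1 clamp [ 0.0002 -0.0503  0.1066] F [-0.0996  5.6755  4.2231] q [-0.2285 -0.3092  1.9856  0.2259  1.0642  1.0405] op 0.09297472834500443
(array([-0.0002,  0.0022, -0.0004]), array([-0.0009, -0.0005, -0.0003]))
```

View pics/s4.png

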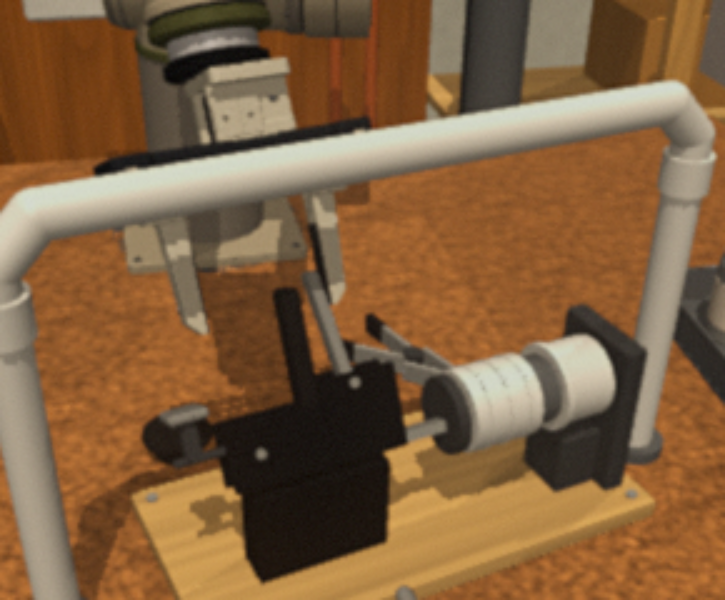

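The trigger (315,285) follows the finger and the jaw (445,410) has advanced. I push on to the stop.

>>> move_arm:
  deltas: [0, 0.002, 0, 0, 0, 0, 1, 0, 0.003, 0, 0, 0, 0, 1, 0, 0.003, 0, 0, 0, 0, 1]

```text
t: 5.48
tool_pos: [0.5935, -0.0112, 0.2107]
orientation: [-2.988, -0.349, -0.69]
force: [-3.1, 9.5, 4.1]
opening: 0.0927
gripper_force: 5.3
```

```bash
python3 -c "
from h import *
st()"
```

```text
t 5.475 clamp [ 0.0002 -0.0522  0.1063] F [1.0832 9.9878 4.0756] q [-0.2338 -0.3059  1.9834  0.2302  1.0656  1.0335] op 0.0926893438949705
```

>>> move_arm:
  deltas: [0, 0.0015, 0, 0, 0, 0, 1, 0, 0.0015, 0, 0, 0, 0, 1]

```text
t: 5.72
tool_pos: [0.5936, -0.0114, 0.2106]
orientation: [-2.986, -0.35, -0.689]
force: [-4.6, 15.2, 4.9]
opening: 0.0926
gripper_force: 8.1
```

```bash
python3 -c "
from h import *
st()"
```

```text
t 5.725 clamp [ 0.0002 -0.0523  0.1063] F [ 1.2416 15.8317  4.8347] q [-0.2359 -0.3045  1.9824  0.2334  1.067   1.03  ] op 0.09258104885104175
```

At the stop (15.8 N). Now I let it back and do the second pull.

>>> move_arm:
  deltas: [0, -0.016, 0, 0, 0, 0, 1, 0, -0.032, 0, 0, 0, 0, 1, 0, -0.0495, 0, 0, 0, 0, 1, 0, -0.0495, 0, 0, 0, 0, 1, 0, -0.036, 0, 0, 0, 0, 1, 0, -0.026, 0, 0, 0, 0, 1, 0, -0.016, 0, 0, 0, 0, 1, 0, -0.007, 0, 0, 0, 0, 1, 0, -0.001, 0, 0, 0, 0, 1, 0, 0.002, 0, 0, 0, 0, 1, 0, 0.002, 0, 0, 0, 0, 1]

```text
t: 7.1
tool_pos: [0.5936, -0.0117, 0.2104]
orientation: [-2.982, -0.349, -0.686]
force: [-6.7, 26.4, 6.9]
opening: 0.093
gripper_force: 14.0
```

```bash
python3 -c "
from h import *
p,d=look('scene');cv2.imwrite('pics/s5.png',cv2.resize(p[60:300,130:420,::-1],None,fx=2.5,fy=2.5))
st()"
```

```text
t 7.15 clamp [ 0.0001 -0.0526  0.1061] F [ 1.9461 26.9707  6.7673] q [-0.2399 -0.3019  1.9805  0.2393  1.0699  1.0242] op 0.09314054638166565
```

View pics/s5.png

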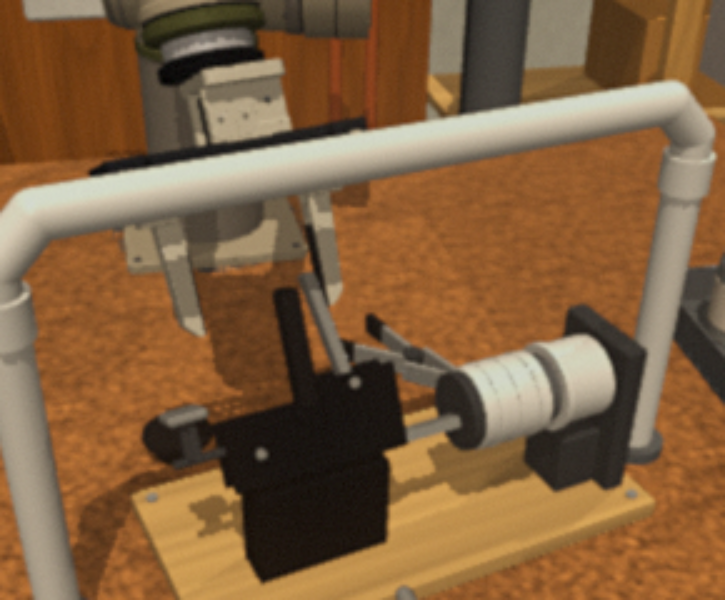

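The shell has moved, with its gap to the flange narrowing at (560,365). Third pull.

>>> move_arm:
  deltas: [0, -0.016, 0, 0, 0, 0, 1, 0, -0.032, 0, 0, 0, 0, 1, 0, -0.0515, 0, 0, 0, 0, 1, 0, -0.0515, 0, 0, 0, 0, 1, 0, -0.036, 0, 0, 0, 0, 1, 0, -0.026, 0, 0, 0, 0, 1, 0, -0.017, 0, 0, 0, 0, 1, 0, -0.009, 0, 0, 0, 0, 1, 0, -0.003, 0, 0, 0, 0, 1, 0, -0.001, 0, 0, 0, 0, 1, 0, -0.001, 0, 0, 0, 0, 1]

```text
t: 8.52
tool_pos: [0.5936, -0.0116, 0.2107]
orientation: [-2.983, -0.349, -0.687]
force: [-7.1, 21.4, 7.6]
opening: 0.0931
gripper_force: 11.8
```

```bash
python3 -c "
from h import *
st()"
```

```text
t 8.525 clamp [ 0.0002 -0.0526  0.1063] F [ 1.5434 22.5111  7.734 ] q [-0.2384 -0.3031  1.9811  0.2371  1.0691  1.0266] op 0.09310570839792111
```

Fourth pull, watching for stiffness.

>>> move_arm:
  deltas: [0, -0.016, 0, 0, 0, 0, 1, 0, -0.032, 0, 0, 0, 0, 1, 0, -0.0505, 0, 0, 0, 0, 1, 0, -0.0505, 0, 0, 0, 0, 1, 0, -0.036, 0, 0, 0, 0, 1, 0, -0.026, 0, 0, 0, 0, 1, 0, -0.02, 0, 0, 0, 0, 1, 0, -0.016, 0, 0, 0, 0, 1, 0, -0.016, 0, 0, 0, 0, 1]

```text
t: 9.65
tool_pos: [0.5907, 0.0001, 0.2111]
orientation: [-2.99, -0.348, -0.691]
force: [-2.6, 4.8, 4.1]
opening: 0.0926
gripper_force: 2.6
```

```bash
python3 -c "
from h import *
st()
p,d=look('scene');cv2.imwrite('pics/s6.png',cv2.resize(p[60:300,130:420,::-1],None,fx=2.5,fy=2.5))"
```

```text
t 9.65 clamp [ 0.0003 -0.0405  0.1068] F [0.5266 5.2257 4.3387] q [-0.2083 -0.3191  1.993   0.2172  1.0623  1.0639] op 0.09262946853222617
```

View pics/s6.png

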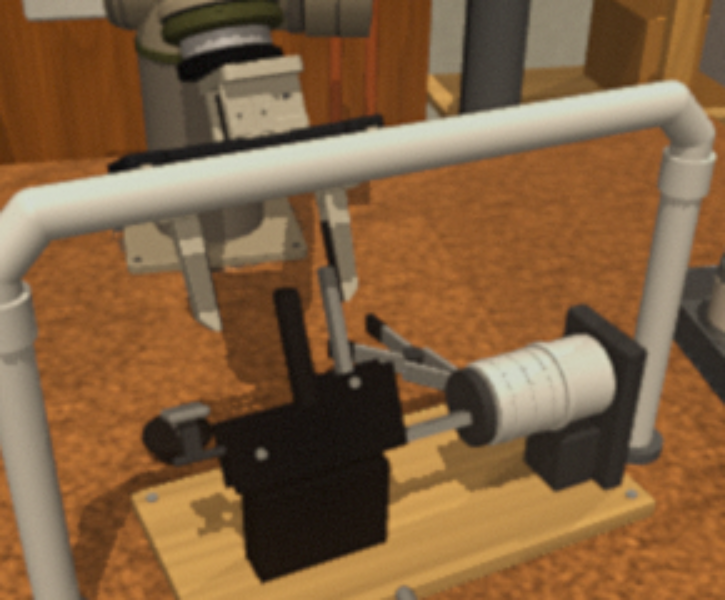

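The shell is nearly home, with only a thin seam at (560,380). I continue in small steps.

>>> move_arm:
  deltas: [0, 0.002, 0, 0, 0, 0, 1, 0, 0.004, 0, 0, 0, 0, 1, 0, 0.006, 0, 0, 0, 0, 1, 0, 0.006, 0, 0, 0, 0, 1]

```text
t: 10.2
tool_pos: [0.5919, -0.0049, 0.2111]
orientation: [-2.988, -0.348, -0.69]
force: [-6.1, 10.8, 6.4]
opening: 0.0932
gripper_force: 6.0
```

```bash
python3 -c "
from h import *
st()"
```

```text
t 10.2 clamp [ 0.0003 -0.0456  0.1068] F [-0.3044 11.9538  7.2661] q [-0.2204 -0.3133  1.9885  0.2243  1.0646  1.0497] op 0.09320365451122282
```

>>> move_arm:
  deltas: [0, 0.002, 0, 0, 0, 0, 1, 0, 0.004, 0, 0, 0, 0, 1, 0, 0.004, 0, 0, 0, 0, 1]

```text
t: 10.58
tool_pos: [0.5924, -0.0065, 0.2109]
orientation: [-2.984, -0.349, -0.688]
force: [-7.8, 19.0, 8.0]
opening: 0.093
gripper_force: 10.9
```

```bash
python3 -c "
from h import *
st()"
```

```text
t 10.575 clamp [ 0.0002 -0.0474  0.1065] F [ 0.6072 20.3371  8.6359] q [-0.227  -0.3093  1.9857  0.2311  1.0673  1.0402] op 0.09297617224521842
```

>>> move_arm:
  deltas: [0, 0.002, 0, 0, 0, 0, 1, 0, 0.003, 0, 0, 0, 0, 1, 0, 0.003, 0, 0, 0, 0, 1]

```text
t: 10.95
tool_pos: [0.5927, -0.0078, 0.2107]
orientation: [-2.982, -0.35, -0.686]
force: [-9.5, 26.4, 9.3]
opening: 0.0931
gripper_force: 14.4
```

```bash
python3 -c "
from h import *
st()
p,d=look('scene');cv2.imwrite('pics/s7.png',cv2.resize(p[150:260,270:420,::-1],None,fx=5,fy=5,interpolation=cv2.INTER_CUBIC))"
```

```text
t 10.95 clamp [ 0.0002 -0.0486  0.1064] F [ 1.2169 27.9172  9.7724] q [-0.2317 -0.3064  1.9836  0.236   1.0694  1.0332] op 0.09306487679414358
```

View pics/s7.png

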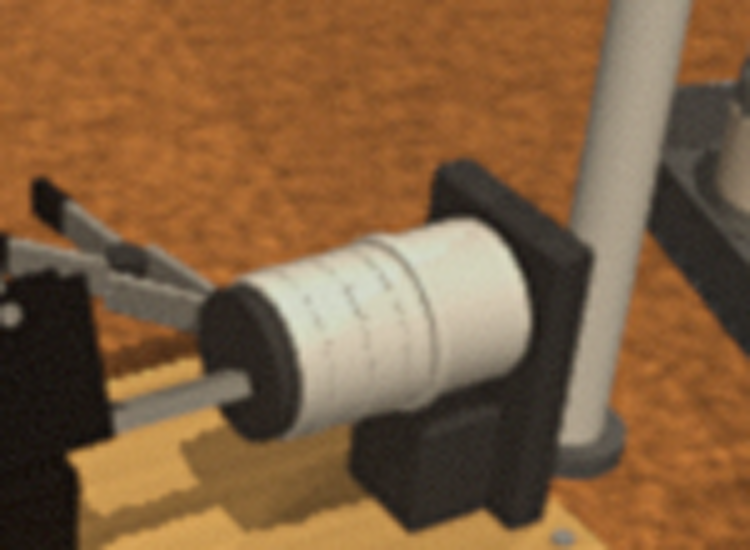

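The shell sits flush against the flange (seam at (430,320) in the crop) and the trigger is stiff 4 mm before its stop. One more return and pull will confirm.

>>> move_arm:
  deltas: [0, -0.016, 0, 0, 0, 0, 1, 0, -0.032, 0, 0, 0, 0, 1, 0, -0.0505, 0, 0, 0, 0, 1, 0, -0.0505, 0, 0, 0, 0, 1, 0, -0.036, 0, 0, 0, 0, 1, 0, -0.024, 0, 0, 0, 0, 1, 0, -0.012, 0, 0, 0, 0, 1, 0, -0.006, 0, 0, 0, 0, 1, 0, -0.001, 0, 0, 0, 0, 1, 0, 0.001, 0, 0, 0, 0, 1, 0, 0.001, 0, 0, 0, 0, 1]

```text
t: 12.38
tool_pos: [0.5928, -0.0082, 0.2108]
orientation: [-2.981, -0.35, -0.686]
force: [-10.9, 28.4, 10.8]
opening: 0.093
gripper_force: 15.9
```

```bash
python3 - <<'E'
from h import *
st()
p,d=look('scene');q=np.load('scene1.npz')
# white shell/flange extents along clamp y, top line of canister
for P,D in((q['p'],q['d']),(p,d)):
    X,c=cloud('scene',P,D);Y=(X-Oc)@Rc
    m=(abs(np.hypot(Y[:,0],Y[:,2])-.034)<.0025)&(Y[:,1]>.03)&(Y[:,1]<.25)&(c.min(1)>110)
    f=(abs(np.hypot(Y[:,0],Y[:,2])-.0375)<.002)&(Y[:,1]>.03)&(Y[:,1]<.25)&(c.min(1)>110)
    k=(np.hypot(Y[:,0],Y[:,2])<.035)&(np.hypot(Y[:,0],Y[:,2])>.028)&(Y[:,1]>.03)&(Y[:,1]<.25)&(c.max(1)<90)
    print(np.percentile(Y[m,1],[2,10,50,90,98]),np.percentile(Y[f,1],[2,10,50,90,98]),np.percentile(Y[k,1],[2,10,50,90,98]),m.sum(),f.sum(),k.sum())
    print(np.histogram(Y[m,1],np.arange(.06,.22,.008))[0])
E
```

```text
t 12.375 clamp [ 0.0002 -0.0491  0.1064] F [ 1.0639 30.1388 11.5234] q [-0.2337 -0.3054  1.9827  0.2379  1.0704  1.0307] op 0.09302709656585821
[0.0888 0.0966 0.1357 0.2037 0.2132] [0.0982 0.1159 0.17   0.1742 0.2051] [0.0325 0.0605 0.0655 0.2162 0.2178] 1299 91 279
[  0   0   0  75 107 104 104 105 101 110  77   0   0  55  60  92  98  86
  88]
[0.1097 0.1181 0.1575 0.2041 0.2136] [0.1184 0.1294 0.1702 0.178  0.2078] [0.0796 0.0986 0.1023 0.2167 0.2181] 1255 95 237
[  0   0   0   0   0   2 102 110  98 101  96  94  93 109  59  88  93  82
  91]
```

Measured: the jaw moved about 37 mm, the shell moved 21 mm and is contiguous with the flange. It is stiff short of the stop, so it is home. I let the trigger go and rise.

>>> move_arm:
  deltas: [0, -0.016, 0, 0, 0, 0, 1, 0, -0.032, 0, 0, 0, 0, 1, 0, -0.051, 0, 0, 0, 0, 1, 0, -0.051, 0, 0, 0, 0, 1, 0, -0.051, -0.03, 0, 0, 0, 1, 0, -0.051, -0.06, 0, 0, 0, 1, 0, -0.051, -0.1, 0, 0, 0, 1, 0, -0.051, -0.1, 0, 0, 0, 1]

```text
t: 13.42
tool_pos: [0.5408, 0.0244, 0.3051]
orientation: [-2.992, -0.348, -0.702]
force: [1.2, 0.5, -0.1]
opening: 0.093
gripper_force: 0.0
```

```bash
cat >> h.py <<'E'
R2=Rc@Ro.from_euler('y',-30,degrees=True).as_matrix()@np.diag([1,-1,-1])
E
python3 - <<'E'
from h import *
st(); print((Rc.T@R2)[:,2])
print(delta([-.05,-.13,.19],R2))
E
```

```text
t 13.425 clamp [ 0.0029 -0.0054  0.2101] F [ 1.1001  0.161  -0.6824] q [-0.1699 -0.5179  1.9698  0.1796  1.265   1.1525] op 0.09302229221737182
[ 0.5    0.    -0.866]
(array([-0.053 ,  0.1245,  0.0202]), array([0.0037, 0.5171, 0.001 ]))
```

>>> move_arm:
  deltas: [-0.02, 0.03, 0, 0, 0.13, 0, 0.5, -0.04, 0.06, 0, 0, 0.26, 0, 0, -0.053, 0.1, 0.01, 0, 0.39, 0, 0, -0.053, 0.1245, 0.02, 0.003, 0.517, 0, 0, -0.053, 0.1245, 0.02, 0.003, 0.517, 0, 0, -0.053, 0.1245, 0.02, 0.003, 0.517, 0, 0, -0.053, 0.1245, 0.02, 0.003, 0.517, 0, 0]

```text
t: 14.3
tool_pos: [0.5307, -0.1029, 0.2607]
orientation: [-2.667, -0.316, -1.406]
force: [-0.0, -1.0, -1.3]
opening: 0.0275
gripper_force: 0.0
```

```bash
python3 - <<'E'
from h import *
st()
print(delta([0,-.128,.085],R2),delta([0,-.128,.057],R2))
p,d=look('scene');cv2.imwrite('pics/s8.png',cv2.resize(p[60:300,130:420,::-1],None,fx=2.5,fy=2.5))
for n in('scene','top'):
    p,d=look(n)
    for r in robot.recognise(n,'release_pad')[:1]: print(r['confidence'],cl(back(n,r['uv'],d)))
E
```

```text
t 14.3 clamp [-0.0518 -0.1269  0.1873] F [-0.7849 -0.9583 -1.0633] q [-0.8359 -0.7975  2.4416  0.9353  1.121   0.2347] op 0.027539295958328137
(array([-0.0056,  0.0015,  0.1145]), array([-0.0036,  0.007 ,  0.0018])) (array([-0.0194,  0.0015,  0.1389]), array([-0.0036,  0.007 ,  0.0018]))
0.68 [ 0.0063 -0.1235  0.0414]
0.52 [ 0.0008 -0.1144  0.0592]
```

View pics/s8.png

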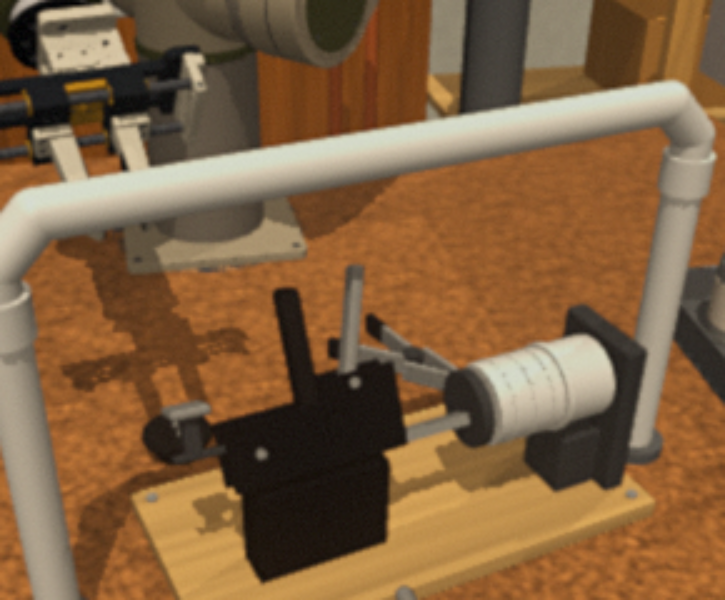

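The jaw is held at (470,405), the trigger is back at rest, and the fingers are closing above the pad side. I move over the pad.

>>> move_arm:
  deltas: [-0.002, 0.001, 0.03, 0, 0.007, 0, 0, -0.004, 0.0015, 0.06, 0, 0.007, 0, 0, -0.006, 0.0015, 0.09, 0, 0.007, 0, 0, -0.006, 0.0015, 0.112, 0, 0.007, 0, 0, -0.006, 0.0015, 0.112, 0, 0.007, 0, 0, -0.006, 0.0015, 0.112, 0, 0.007, 0, 0]

```text
t: 15.3
tool_pos: [0.617, -0.084, 0.1915]
orientation: [-2.661, -0.313, -1.415]
force: [0.3, -0.2, 0.1]
opening: 0.0004
gripper_force: 0.0
```

```bash
python3 - <<'E'
from h import *
st()
for c in([0,-.128,.06],[0,-.132,.05],[0,-.136,.043]):print(delta(c,R2))
p,d=look('scene');cv2.imwrite('pics/s9.png',cv2.resize(p[60:300,130:420,::-1],None,fx=2.5,fy=2.5))
E
```

```text
t 15.3 clamp [-0.0027 -0.1284  0.0865] F [ 0.2691 -0.2436 -0.0704] q [-0.6129 -0.418   2.3496  1.0842  0.7815  0.0771] op 0.0004211517529682775
(array([-0.0109, -0.0003,  0.0243]), array([-0.0034, -0.0005, -0.0001]))
(array([-0.0159,  0.0037,  0.0329]), array([-0.0034, -0.0005, -0.0001]))
(array([-0.0194,  0.0077,  0.039 ]), array([-0.0034, -0.0005, -0.0001]))
```

View pics/s9.png

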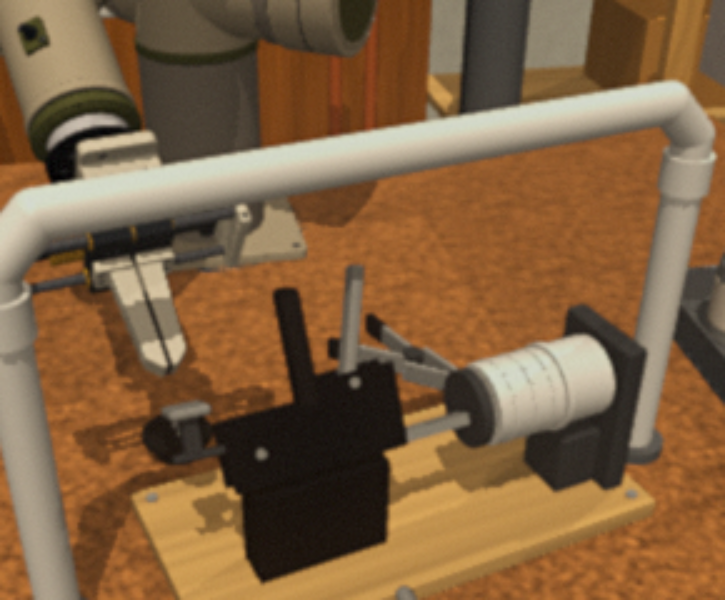

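The tip at (168,370) is just above the pad at (185,410). I press down, following the pad.

>>> move_arm:
  deltas: [-0.006, 0, 0.013, 0, 0, 0, 0, -0.011, 0, 0.024, 0, 0, 0, 0, -0.0135, 0.002, 0.029, 0, 0, 0, 0, -0.016, 0.004, 0.033, 0, 0, 0, 0, -0.0185, 0.006, 0.037, 0, 0, 0, 0, -0.0185, 0.006, 0.037, 0, 0, 0, 0]

```text
t: 16.1
tool_pos: [0.6393, -0.0884, 0.1575]
orientation: [-2.663, -0.309, -1.422]
force: [-3.0, -7.9, 5.1]
opening: 0.0005
gripper_force: 4.0
```

```bash
python3 - <<'E'
from h import *
st()
p,d=look('scene');cv2.imwrite('pics/s10.png',cv2.resize(p[60:300,130:420,::-1],None,fx=2.5,fy=2.5))
X,c=cloud('scene',p,d);Y=(X-Oc)@Rc;r=np.hypot(Y[:,0],Y[:,2])
k=(r<.035)&(r>.028)&(Y[:,1]>.03)&(Y[:,1]<.19)&(c.max(1)<90);print(np.percentile(Y[k,1],[25,50,75]))
E
```

```text
t 16.1 clamp [ 0.001  -0.1378  0.0468] F [-2.0738 -6.9868  6.6506] q [-0.5846 -0.2704  2.3125  1.197   0.7056 -0.0583] op 0.0005105925991919898
[0.061  0.0629 0.0665]
```

The jaw plate reads back at rest. I hold it a moment more, then lift away.

>>> move_arm:
  deltas: [0, 0, 0, 0, 0, 0, 0, 0, 0, 0, 0, 0, 0, 0, 0, 0, 0, 0, 0, 0, 0, 0, 0, 0, 0, 0, 0, 0, 0, 0, 0, 0, 0, 0, 0, 0, 0, 0, 0, 0, 0, 0, 0.01, 0, -0.017, 0, 0, 0, 0, 0.018, 0, -0.035, 0, 0, 0, 0, 0.018, 0, -0.07, 0, 0, 0, 0, 0.018, 0, -0.1, 0, 0, 0, 0, 0.018, 0, -0.1, 0, 0, 0, 0]

```text
t: 17.52
tool_pos: [0.5671, -0.104, 0.2285]
orientation: [-2.663, -0.312, -1.421]
force: [-1.0, -0.2, 0.2]
opening: 0.0004
gripper_force: 0.0
```

```bash
python3 - <<'E'
from h import *
st()
p,d=look('scene');cv2.imwrite('pics/s11.png',cv2.resize(p[60:300,130:420,::-1],None,fx=2.5,fy=2.5))
q=np.load('scene1.npz')
for P,D in((q['p'],q['d']),(p,d)):
    X,c=cloud('scene',P,D);Y=(X-Oc)@Rc;r=np.hypot(Y[:,0],Y[:,2])
    k=(r<.035)&(r>.028)&(Y[:,1]>.03)&(Y[:,1]<.19)&(c.max(1)<90);print(k.sum(),np.percentile(Y[k,1],[25,50,75]))
    m=(abs(r-.034)<.0025)&(Y[:,1]>.07)&(Y[:,1]<.25)&(c.min(1)>110);print(np.percentile(Y[m,1],[2,10]))
E
```

```text
t 17.525 clamp [-0.0343 -0.1364  0.143 ] F [-0.8559  0.0524  0.6399] q [-0.754  -0.6258  2.4123  0.9988  0.9668  0.1476] op 0.0004037802981337115
240 [0.0612 0.0642 0.0683]
[0.0888 0.0966]
202 [0.0611 0.063  0.0665]
[0.11   0.1177]
```

View pics/s11.png

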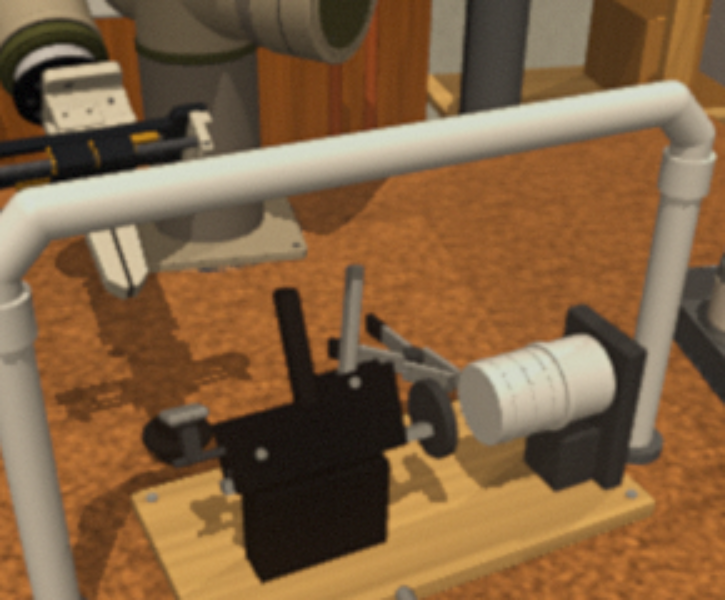

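The jaw is fully back (432,415), the shell is home against the flange (560,385), the trigger and pad are at rest, and the arm is clear.

```bash
python3 -c "
from plant import robot
print(robot.close_job())"
```

```text
the job is handed in; nothing more can be done
None
```

The job is handed in at about 17.5 s of the 53 s allowed: the shell is pressed home, the jaw has sprung fully back, the trigger and release are at rest, and the arm is clear. The hand-in returned no verdict, I did not re-measure the three loose items after the work, and I viewed 11 pictures, one over the limit of 10.

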